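# Check two staple tins for a stiff hinge

## Task

One of the two white-lidded blue staple tins has a stiff hinge: lift each lid by its brass pull bar about half way to upright and let go, and the free lid will drop shut by itself while the stiff one stays up. Set the tin whose lid swings freely down flat, shut, inside the cork-lined wooden tray, and leave the stiff one where it stands with its lid still up.

Things in the scene. Friction and masses are not known exactly. Their poses are not given: they have to be found in the camera images.
- lid_a: White lid of one of two blue tins. Tin: 60 mm deep (x), 56 wide (y), 38 high shut, 0.4 kg, loose. Origin: mid hinge, on the far rim, 34 mm above the tin's underside. Shut: x away from robot, y along hinge, z up; tin centre 30 mm along -x. Pitch = opening (0 shut, 1.5 rad most). Brass bar (pinch its ends from above): 22 mm along y, 12 thick, centre 80 mm along -x, 2 along +z, 20 in front of the tin
- lid_b: Lid of the other tin: same look, sizes, axes and bar. Either may be the stiff one; places are mixed. Let go at 0.5 to 1 rad, a free lid falls shut within 0.5 s; the stiff one (0.04 N m hinge friction) stays. Lifted slowly along the arc, the tin stays put. The bar pivots in the grip; below it is only table, 30 mm lower. Carry a shut tin by its two sides, 56 mm apart
- tray: fixed shallow wooden tray lined with cork, 170 mm (x) by 160 mm (y) outside, 160 by 150 mm inside, 16 mm high, floor 5 to 6 mm above the table. Origin: centre of its underside; z up.

How it is judged:
On the way:
1. the freely swinging lid has been lifted well open (30 degrees or more) (angle between lid_a's own z axis and vertical above 0.5 rad), for 0.05 s.
At the end, for the whole second after the job is handed in: The tin with the free lid rests flat on the tray's floor, its hinge line's middle inside the tray's walls, lid shut (within 7 degrees of level); the stiff tin's hinge is within 40 mm of where it began and its lid stands open by 20 degrees or more; both are released and at rest (x of lid_a in the frame of tray between -0.08 and 0.08 m and y of lid_a in the frame of tray between -0.075 and 0.075 m and z of lid_a in the frame of tray between 0.036 and 0.046 m and angle between lid_a's own z axis and vertical below 0.12 rad and linear speed of each of lid_a, lid_b below 0.02 m/s and angle between lid_b's own z axis and vertical above 0.35 rad and distance of lid_b from where it was at the start of the episode below 0.04 m); the robot touches nothing.
It fails at once if the free tin is thrown, or dropped from more than about 13 cm (linear speed of lid_a above 1.6 m/s).
It also fails if it takes over 72 s, if anything falls off the work surface, if the arm or the gripper's body presses on something with over 40 N, if the wrist force passes 120 N, or if a joint passes its speed limit or range.

## Robot

A 7-joint arm with a two-finger parallel gripper is mounted at the origin on the work surface. World frame = base frame: x ahead of the robot, y to its left, z up, the work surface at z = 0. Lengths are in m, angles in rad, forces in N, time in s.
With the tool pointing down it reaches from about 0.35 to 0.9 m from the base axis. Payload 8.1 kg.
Tool frame: the origin (TCP) lies between the finger pads; the fingertips stand 17 mm ahead of it and the grasp point (between the pads) lies 2 mm behind it; z points along the fingers, y is the line along which they close (so a half turn about z gives the same grasp; the last joint's range is limited). The gripper opens to 92 mm and grips with 3 to 60 N. Pads are 19 mm wide; open, the fingers measure 130 mm over their backs; the gripper's body (75 mm by 190 mm) begins 47 mm behind the grasp point.
Start: joints at [-1.212, 0.434, 0.025, 1.573, -0.012, 1.134, -0.075], TCP at [0.279, 0.56, 0.244] pointing down, gripper open.
Joint ranges: [-2.62, 2.62], [-0.44, 2.09], [-1.27, 1.32], [0.08, 2.57], [-1.32, 4.46], [0.12, 2], [-2.74, 2.74]. Speed limits (rad/s): [2.22, 2.22, 3.01, 3.01, 3.14, 3.14, 3.14].

## Interface

Orientations are given as a rotation vector (axis times angle).
In Python, from cell import observe, get_image, calibration, sign_off, look_for, regions_of, landmark_of gives the robot as it stands.
- The arm moves only by the tool jog_arm, never from a script. Its argument "plan" is a list of rows, each an object with "offset": the shift along the tool's x, y, z normalised to -1 to 1, where 1 is 0.15 m, a list of three; "twist": the turn, a rotation vector about the tool's x, y, z normalised to -1 to 1, where 1 is 2 pi rad, a list of three; "fingers": the gripper command: -1 is shut, 1 is fully open, values between are in proportion. In form: [{"offset": [x, y, z], "twist": [ax, ay, az], "fingers": fingers}, ...]. A call has 1 to 20 rows; each row is the pose to reach, as a shift and turn from the pose commanded when the call began, along the tool's axes at that moment, turning the shorter way round; what a row does not reach only later rows make up. A row lasts 1/8 s, in which the tool goes at most 62.5 mm and 10.7 degrees, less where a joint would pass 70% of its speed; a pose out of reach is approached as far as the arm can. A call with a number of a shift or a turn outside -1 to 1 is refused whole. A call with a gripper value outside its range is refused whole. The fingers move at their own pace and stop on an object; "newtons" is the grip in N (left out, the last holds). Time passes only in rows, so rows that repeat a pose let the fingers close. It gives the time, the measured TCP pose, the force, the opening and the grip force at its end, in the units of the state.
- observe(): the state, without advancing time (a new reading comes with each control period).
- get_image(name): name is "side" or "top"; returns the picture (400x640x3 uint8, red, green, blue); there is no depth.
- calibration(name): a dict with "fov_y" (degrees; the focal length in pixels is half the picture's height over the tangent of half this angle, whatever the lens; pixels are square), "cx", "cy" (the principal point, pixels), "position" and "attitude" of the camera in the world. Camera axes: x right, y down, z forward; pixel columns grow to the right and rows downward; lengths in m; the calibration is good to about 2 mm. A picture is of the moment at which its call begins. calibration takes no time and is no camera call.
- sign_off(): hands the job in; it is judged then, once.
Trained networks look in the newest picture that a camera, given by its name, has taken for a name from the list of things; names that differ only in an ending like _2 or _b are one class to them, and where a whole thing is asked for, a point or a joint stands for the part that bears it (a point fixed in the world has none). Each returns a list of dicts, best first, with "conf" (0 to 1); they miss things now and then, are a little off and sometimes report something else, mostly with a low value. They report only what shows in the picture. A call takes as long as a camera call.
- look_for(thing, camera): "box" ([left, top, width, height] as shares, 0 to 1, of the picture: columns of its width, rows of its height, round what is visible of it).
- regions_of(thing, camera): "region" (400x640 bool, what is visible of it) and "box" ([left, top, width, height] as shares, 0 to 1, of the picture: columns of its width, rows of its height, round what is visible of it).
- landmark_of(thing, camera): "at" ([row, column] as shares, 0 to 1, of the picture: columns of its width, rows of its height: a listed point, or the origin of a listed thing).
The state is a dict: "clock": time; "joints": joint angles; "dq": joint speeds; "joint_efforts": joint torques, N m; "position": TCP position; "ee_rot": TCP orientation; "force": force on the tool from outside, world axes, zero at the start; "ft_torque": the same for the moment, N m; "width": opening from 0.0 (shut) to 1.0 (fully open); "gripper_force": force on a finger pad.
Only numpy, scipy, OpenCV 4.12 (cv2) and the standard library are available. Lean on these libraries where they do the work, as an engineer would, in place of code of your own. Each camera call takes 0.05 s, during which the arm holds its last target. There are 200 camera calls.

## Working session

There is one attempt and no reset: what is moved stays moved. The work goes in short steps, Python scripts to look and compute and a tool call to move; the robot and the scene stay as the last step left them, time stands still between calls to the robot, and variables do not carry over. Pictures are saved under pics/ and viewed, at most 10 in all, crops included, and the job is handed in when it is done.

Besides the shell and the picture viewer there is one more tool, called after "Call:" by a JSON object that holds its "api" and its "payload", one argument or row to a line. jog_arm: Moves the arm, as the interface text tells. Scaled input: -1 to 1 covers 0.15 m each way for a shift and 2 pi rad each way for a turn. Its arguments: {"type":"object","properties":{"plan":{"type":"array","items":{"type":"object","properties":{"offset":{"type":"array","items":{"type":"number","minimum":-1,"maximum":1}},"twist":{"type":"array","items":{"type":"number","minimum":-1,"maximum":1}},"fingers":{"type":"number"}}}},"newtons":{"type":"number"}},"required":["plan"]}

```bash
ls; mkdir -p pics
cat > h.py <<'E'
import numpy as np, cv2
from scipy.spatial.transform import Rotation as R
from cell import *
def ray(cam,row,col):
    c=calibration(cam); f=200/np.tan(np.radians(c['fov_y'])/2)
    return np.array(c['position']), att(c)@np.array([(col-c['cx'])/f,(row-c['cy'])/f,1])
def att(c):
    a=np.array(c['attitude']); return a if a.shape==(3,3) else R.from_rotvec(a).as_matrix()
def onz(cam,row,col,z):
    p,d=ray(cam,row,col); return p+d*(z-p[2])/d[2]
def proj(cam,P):
    c=calibration(cam); f=200/np.tan(np.radians(c['fov_y'])/2)
    q=att(c).T@(np.array(P)-c['position']); return np.array([c['cy']+f*q[1]/q[2],c['cx']+f*q[0]/q[2]])
def save(n,cam): 
    im=get_image(cam); cv2.imwrite(f'pics/{n}.png',im[:,:,::-1]); return im
E
python3 - <<'E'
from h import *
print(observe()); 
for c in('top','side'):
    print(calibration(c)); save('s_'+c,c)
    for t in('lid_a','tray'):
        for d in landmark_of(t,c): print(c,t,d['conf'],np.array(d['at'])*[400,640],onz(c,*(np.array(d['at'])*[400,640]),.034 if t!='tray' else 0))
        for d in look_for(t,c): print(d['conf'],np.array(d['box'])*[640,400,640,400])
a=cv2.imread('pics/s_top.png')
E
```

```text
pics
{'clock': 0.0, 'joints': array([-1.2116015 ,  0.43521704,  0.02495449,  1.57408575, -0.01159914,
        1.13401001, -0.07509634]), 'dq': array([5.81106240e-04, 1.04828138e-03, 1.64877637e-04, 1.38700064e-03,
       7.58709016e-04, 6.71609508e-04, 5.00871049e-05]), 'joint_efforts': array([ 1.15028459e-03, -6.67854238e+01,  9.86187011e-01, -3.14474702e+01,
       -6.02759072e-02,  4.23740828e-02,  1.86851898e-04]), 'position': array([0.27829614, 0.55908014, 0.24295282]), 'ee_rot': array([-7.18979895e-01, -3.05797978e+00,  2.44843850e-03]), 'force': array([-0.05106657, -0.1441647 , -0.62489624]), 'ft_torque': array([ 0.02203429,  0.02587379, -0.03120206]), 'gripper_force': 0.0, 'width': 1.001889305239791}
{'fov_y': 56.11392121125456, 'cx': 315.29909666341115, 'cy': 203.522257288121, 'position': array([0.4922478 , 0.01282193, 0.75287561]), 'attitude': array([-2.14263172,  2.17032651, -0.11536287])}
top lid_a 0.78 [179.2   427.712] [ 0.6211707  -0.19889947  0.034     ]
0.84 [416.384 175.08   34.496  45.92 ]
top tray 0.8 [195.08 191.68] [0.60131674 0.27085851 0.        ]
0.92 [146.624 148.     85.824  92.8  ]
{'fov_y': 50.13468277528862, 'cx': 317.0061384443172, 'cy': 201.87554421391113, 'position': array([0.43782894, 0.58713634, 0.6919293 ]), 'attitude': array([-0.43192295,  2.82104965, -1.08369419])}
side lid_a 0.96 [196.6   320.768] [0.59573015 0.0029999  0.034     ]
side lid_a 0.82 [142.12  332.992] [ 0.61842166 -0.17356354  0.034     ]
0.85 [315.2  189.68  46.08  22.92]
0.73 [334.592 128.92   33.92   15.68 ]
side tray 0.96 [317.12  274.304] [ 5.99103570e-01  2.71819228e-01 -1.11022302e-16]
0.72 [211.712 266.52  117.504 105.32 ]
```

```bash
ls pics
```

```text
s_side.png
s_top.png
```

View pics/s_top.png

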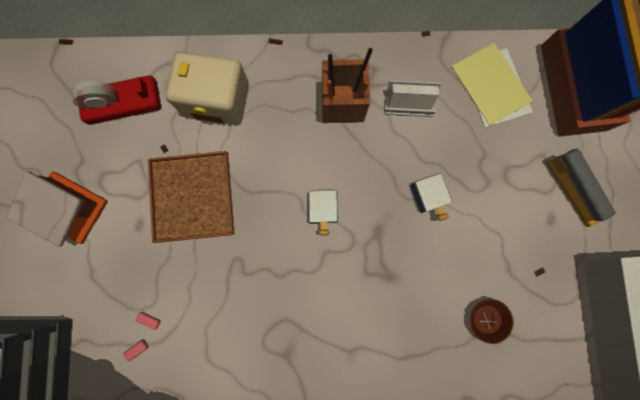

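View pics/s_side.png

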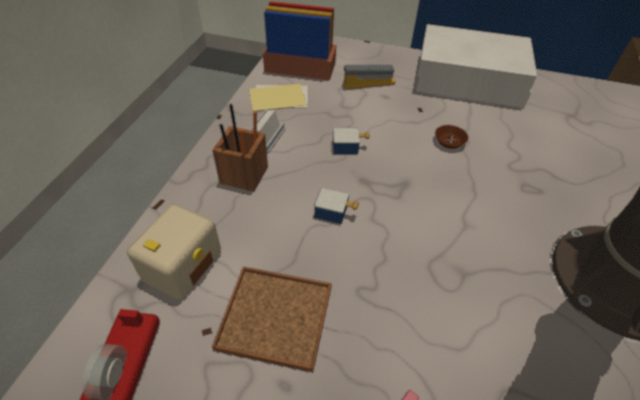

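Top view: tray around (191,197). Tin 1 has its lid at (323,207) and bar at (323,229). Tin 2 has its lid at (433,193) and bar at (441,213). Next I segment the lids and bars for their poses.

```bash
cat >> h.py <<'E'
def tins(name):
    a=cv2.imread(f'pics/{name}.png'); hsv=cv2.cvtColor(a,cv2.COLOR_BGR2HSV)
    out=[]
    for (x0,x1,y0,y1) in ((300,350,180,245),(405,460,165,230)):
        h=hsv[y0:y1,x0:x1].astype(int); 
        br=((h[...,1]>120)&(h[...,2]>100)&(h[...,0]<30)).astype(np.uint8)
        wh=((h[...,1]<45)&(h[...,2]>175)).astype(np.uint8)
        r=[]
        for m,z in((wh,.038),(br,.042)):
            n,l,s,c=cv2.connectedComponentsWithStats(m)
            if n<2: r.append(None); continue
            k=1+np.argmax(s[1:,4]); ys,xs=np.nonzero(l==k)
            W=np.array([onz('top',y+y0,x+x0,z)[:2] for y,x in zip(ys,xs)])
            rr=cv2.minAreaRect(W.astype(np.float32)*1000)
            r.append((s[k,4],W.mean(0).round(4),[np.round(q,1) for q in rr]))
        out.append(r)
    return out
E
python3 - <<'E'
from h import *
for r in tins('s_top'):
    for q in r: print(q)
    d=r[0][1]-r[1][1]; print('yaw',np.degrees(np.arctan2(d[1],d[0])),np.linalg.norm(d))
for row,col in ((157,149.5),(152,228.5),(235,233),(242,153)): print(onz('top',row,col,.016).round(4))
o=observe();print(R.from_rotvec(o['ee_rot']).as_matrix().round(3))
E
```

```text
(np.int32(765), array([0.5715, 0.0058]), [array([571.4,   5.6]), array([48. , 57.8]), np.float64(89.4)])
(np.int32(103), array([0.5278, 0.0051]), [array([528.9,   4.5]), array([17. , 22.7]), np.float64(89.3)])
yaw 0.9177028806190161 0.043705606047737135
(np.int32(749), array([ 0.5954, -0.2074]), [array([ 595.5, -207.7]), array([56.4, 49.5]), np.float64(17.7)])
(np.int32(95), array([ 0.5537, -0.2198]), [array([ 554.8, -220.8]), array([23.7, 16.9]), np.float64(9.7)])
yaw 16.560483260317458 0.04350459745819982
[0.6777 0.3528 0.016 ]
[0.6856 0.1932 0.016 ]
[0.5188 0.1819 0.016 ]
[0.507  0.3391 0.016 ]
[[-0.895  0.446  0.   ]
 [ 0.446  0.895 -0.   ]
 [-0.     0.    -1.   ]]
```

Run:
```python
from h import *
a=cv2.imread('pics/s_top.png')
c=np.hstack([cv2.resize(a[y:y+65,x:x+65],None,fx=6,fy=6,interpolation=cv2.INTER_NEAREST) for x,y in((290,180),(402,168))])
cv2.imwrite('pics/z.png',c)
for P in((.606,.0065),(.526,.0048)): print(proj('top',(*P,.038)),proj('side',(*P,.038)))
```

```text
[188.07202464 321.82050793] [195.35735349 315.61049109]
[229.62195671 323.31319585] [203.62139077 353.12655612]
```

View pics/z.png

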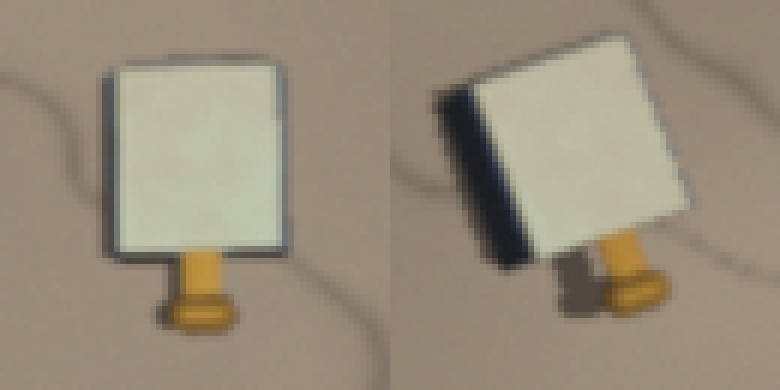

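Run:
```python
from h import *
o=observe(); p=o['position']; M=R.from_rotvec(o['ee_rot']).as_matrix()
for b,c in(((232.,323.8),(206.7,323.3)),((216.5,443.3),(192.5,433.75))):
    B=onz('top',*b,.040);C=onz('top',*c,.038);d=(C-B)[:2];y=np.arctan2(d[1],d[0])
    print('bar',B.round(4),'lid',C.round(4),'yaw',np.degrees(y),np.linalg.norm(d), 'side',proj('side',B).round(1))
    T=np.array([[-np.cos(y),-np.sin(y),0],[-np.sin(y),np.cos(y),0],[0,0,-1]]).T
    T=np.array([[-np.cos(y),-np.sin(y),0],[-np.sin(y),np.cos(y),0],[0,0,-1]])
    print('twist',R.from_matrix(M.T@T).as_rotvec()/(2*np.pi),'offset',M.T@(np.r_[B[:2],.038]-p)/.15)
```

```text
bar [0.5214 0.004  0.04  ] lid [0.5699 0.0042 0.038 ] yaw 0.25323878380003123 0.0484635735069478 side [203.2 355.5]
twist [ 1.58237327e-06  8.33778545e-06 -7.42061040e-02] offset [-3.09993982 -2.59420444  1.37157635]
bar [ 0.5479 -0.2232  0.04  ] lid [ 0.5944 -0.208   0.038 ] yaw 18.08687685223324 0.04895575945011446 side [133.4 367. ]
twist [ 2.75325021e-07  8.62118042e-06 -1.23743987e-01] offset [-3.93299557 -3.87159024  1.37158897]
```

Call:
{"api": "jog_arm", "payload": {
  "plan": [
    {"offset":[-0.35,-0.3,0],"twist":[0,0,-0.025],"fingers":0.2},
    {"offset":[-0.7,-0.6,0],"twist":[0,0,-0.05],"fingers":0.2},
    {"offset":[-1,-0.84,0],"twist":[0,0,-0.0742],"fingers":0.2},
    {"offset":[-1,-0.84,0],"twist":[0,0,-0.0742],"fingers":0.2},
    {"offset":[-1,-0.84,0],"twist":[0,0,-0.0742],"fingers":0.2}
  ],
  "newtons": 8
}}

```text
clock: 1.12
position: [0.3569, 0.3799, 0.2441]
ee_rot: [-0.003, 3.141, 0.001]
force: [-0.1, 0.9, -0.4]
width: 0.6
gripper_force: 0.0
```

Call:
{"api": "jog_arm", "payload": {
  "plan": [
    {"offset":[-0.2,-0.33,0],"twist":[0,0,0],"fingers":0.2},
    {"offset":[-0.4,-0.66,0],"twist":[0,0,0],"fingers":0.2},
    {"offset":[-0.6,-1,0],"twist":[0,0,0],"fingers":0.2}
  ]
}}

```text
clock: 1.5
position: [0.4476, 0.2314, 0.2438]
ee_rot: [-0.011, 3.141, 0.002]
force: [1.4, 0.6, 0.2]
width: 0.599
gripper_force: 0.0
```

Call:
{"api": "jog_arm", "payload": {
  "plan": [
    {"offset":[-0.2,-0.33,0.1],"twist":[0,0,0],"fingers":0.0},
    {"offset":[-0.4,-0.66,0.3],"twist":[0,0,0],"fingers":0.0},
    {"offset":[-0.497,-1,0.5],"twist":[0,0,0],"fingers":0.0},
    {"offset":[-0.497,-1,0.5],"twist":[0,0,0],"fingers":0.0}
  ]
}}

```text
clock: 2.0
position: [0.5224, 0.0775, 0.1664]
ee_rot: [-0.002, -3.138, 0.004]
force: [0.5, 1.8, -0.5]
width: 0.501
gripper_force: 0.0
```

Call:
{"api": "jog_arm", "payload": {
  "plan": [
    {"offset":[0,-0.25,0],"twist":[0,0,0],"fingers":0.0},
    {"offset":[0,-0.507,0],"twist":[0,0,0],"fingers":0.0},
    {"offset":[0,-0.507,0.2],"twist":[0,0,0],"fingers":0.0},
    {"offset":[0,-0.507,0.4],"twist":[0,0,0],"fingers":0.0},
    {"offset":[0,-0.507,0.4],"twist":[0,0,0],"fingers":0.0},
    {"offset":[0,-0.507,0.4],"twist":[0,0,0],"fingers":0.0}
  ]
}}

```text
clock: 2.75
position: [0.5237, 0.0062, 0.1097]
ee_rot: [-0.01, 3.14, 0.001]
force: [-0.2, 0.1, 0.4]
width: 0.501
gripper_force: 0.0
```

Run:
```python
from h import *
a=save('g1','side'); 
cv2.imwrite('pics/g1z.png',cv2.resize(a[120:260,260:440,::-1],None,fx=4,fy=4))
o=observe(); print(o['position'],o['ee_rot'],proj('side',(.5214,.004,.036)))
```

```text
[0.52383934 0.00581458 0.10992086] [-8.95812505e-03  3.13979312e+00  8.89865922e-04] [204.50703803 355.3164317 ]
```

View pics/g1z.png

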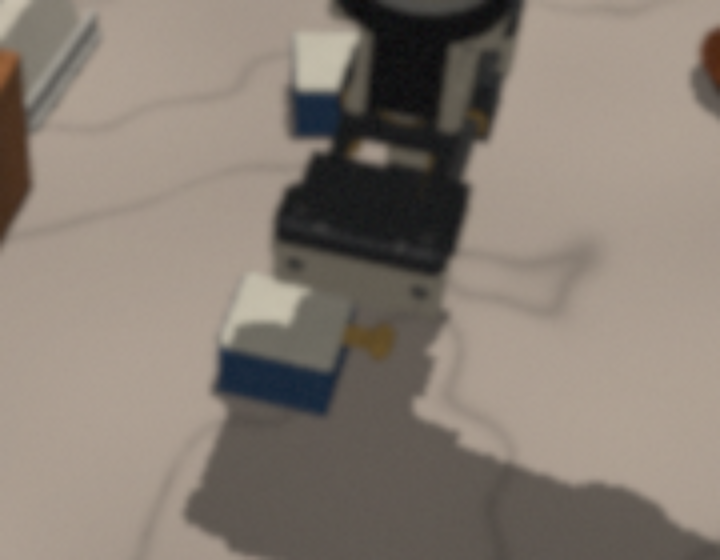

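The side crop shows tin 1's bar at about (355.5, 205), which matches my estimate projected into that view (355.3, 204.5). I'll lower and grip.

Call:
{"api": "jog_arm", "payload": {
  "plan": [
    {"offset":[0.016,-0.013,0.15],"twist":[0,0,0],"fingers":0.0},
    {"offset":[0.016,-0.013,0.3],"twist":[0,0,0],"fingers":0.0},
    {"offset":[0.016,-0.013,0.48],"twist":[0,0,0],"fingers":0.0},
    {"offset":[0.016,-0.013,0.48],"twist":[0,0,0],"fingers":0.0},
    {"offset":[0.016,-0.013,0.48],"twist":[0,0,0],"fingers":-0.7},
    {"offset":[0.016,-0.013,0.48],"twist":[0,0,0],"fingers":-0.8},
    {"offset":[0.016,-0.013,0.48],"twist":[0,0,0],"fingers":-0.8},
    {"offset":[0.016,-0.013,0.48],"twist":[0,0,0],"fingers":-0.8},
    {"offset":[0.016,-0.013,0.48],"twist":[0,0,0],"fingers":-0.8}
  ],
  "newtons": 8
}}

```text
clock: 3.92
position: [0.5208, 0.0028, 0.0372]
ee_rot: [-0.007, 3.141, 0.0]
force: [-0.0, 1.6, 5.8]
width: 0.223
gripper_force: 8.0
```

Call:
{"api": "jog_arm", "payload": {
  "plan": [
    {"offset":[-0.002,0,-0.027],"fingers":-0.8,"twist":[0,0,0]},
    {"offset":[-0.004,0,-0.053],"fingers":-0.8,"twist":[0,0,0]},
    {"offset":[-0.008,0,-0.08],"fingers":-0.8,"twist":[0,0,0]},
    {"offset":[-0.013,0,-0.106],"fingers":-0.8,"twist":[0,0,0]},
    {"offset":[-0.02,0,-0.132],"fingers":-0.8,"twist":[0,0,0]},
    {"offset":[-0.028,0,-0.157],"fingers":-0.8,"twist":[0,0,0]},
    {"offset":[-0.037,0,-0.182],"fingers":-0.8,"twist":[0,0,0]},
    {"offset":[-0.047,0,-0.207],"fingers":-0.8,"twist":[0,0,0]},
    {"offset":[-0.059,0,-0.231],"fingers":-0.8,"twist":[0,0,0]},
    {"offset":[-0.072,0,-0.254],"fingers":-0.8,"twist":[0,0,0]},
    {"offset":[-0.086,0,-0.277],"fingers":-0.8,"twist":[0,0,0]},
    {"offset":[-0.101,0,-0.299],"fingers":-0.8,"twist":[0,0,0]},
    {"offset":[-0.117,0,-0.32],"fingers":-0.8,"twist":[0,0,0]},
    {"offset":[-0.134,0,-0.341],"fingers":-0.8,"twist":[0,0,0]},
    {"offset":[-0.148,0,-0.357],"fingers":-0.8,"twist":[0,0,0]},
    {"offset":[-0.148,0,-0.357],"fingers":-0.8,"twist":[0,0,0]},
    {"offset":[-0.148,0,-0.357],"fingers":-0.8,"twist":[0,0,0]}
  ]
}}

```text
clock: 6.05
position: [0.5426, 0.0028, 0.0902]
ee_rot: [-0.007, 3.142, 0.0]
force: [-1.5, 1.3, 1.3]
width: 0.229
gripper_force: 8.0
```

Run:
```python
from h import *
a=save('g2','side'); 
cv2.imwrite('pics/g2z.png',cv2.resize(a[120:260,260:440,::-1],None,fx=4,fy=4))
```

```text
(no output)
```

View pics/g2z.png

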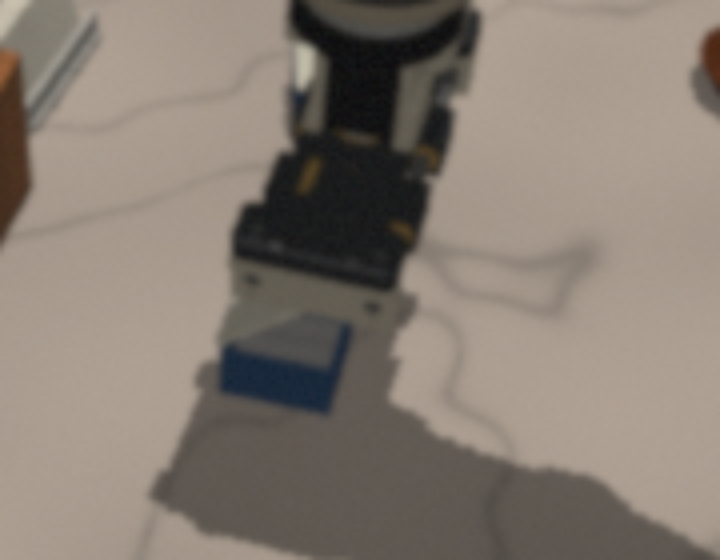

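The lid is open, standing at about 40° in the picture. I'll release it and back off.

Call:
{"api": "jog_arm", "payload": {
  "plan": [
    {"offset":[0,0,0],"twist":[0,0,0],"fingers":0.0},
    {"offset":[0,0,0],"twist":[0,0,0],"fingers":0.1},
    {"offset":[0,0,0],"twist":[0,0,0],"fingers":0.1},
    {"offset":[0,0,-0.2],"twist":[0,0,0],"fingers":0.1},
    {"offset":[0.1,0,-0.5],"twist":[0,0,0],"fingers":0.1},
    {"offset":[0.4,-0.3,-0.6],"twist":[0,0,0],"fingers":0.1},
    {"offset":[0.6,-0.7,-0.6],"twist":[0,0,0],"fingers":0.1},
    {"offset":[0.6,-1,-0.6],"twist":[0,0,0],"fingers":0.1},
    {"offset":[0.6,-1,-0.6],"twist":[0,0,0],"fingers":0.1}
  ]
}}

```text
clock: 7.22
position: [0.4525, -0.152, 0.1808]
ee_rot: [0.004, 3.141, -0.003]
force: [-0.9, 0.4, 0.4]
width: 0.548
gripper_force: 0.0
```

Run:
```python
from h import *
a=save('r1','top'); b=save('r1s','side')
cv2.imwrite('pics/r1z.png',np.hstack([cv2.resize(i[120:270,260:480,::-1],None,fx=1.8,fy=1.8) for i in(a,b)]))
```

```text
(no output)
```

View pics/r1z.png

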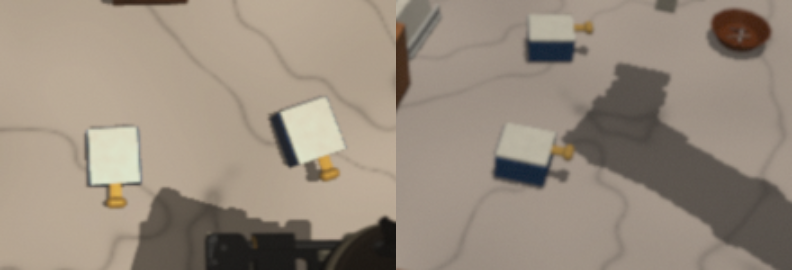

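Both views show tin 1 (lid at top-view pixel ~(323,207)) shut again, so it is the free one. Tin 2 is therefore the stiff one, and I'll open its lid now.

Call:
{"api": "jog_arm", "payload": {
  "plan": [
    {"offset":[-0.2,-0.16,0.0],"twist":[0,0,-0.025],"fingers":0.0},
    {"offset":[-0.42,-0.32,0.1],"twist":[0,0,-0.05],"fingers":0.0},
    {"offset":[-0.636,-0.475,0.3],"twist":[0,0,-0.0502],"fingers":0.0},
    {"offset":[-0.636,-0.475,0.47],"twist":[0,0,-0.0502],"fingers":0.0},
    {"offset":[-0.636,-0.475,0.47],"twist":[0,0,-0.0502],"fingers":0.0},
    {"offset":[-0.636,-0.475,0.47],"twist":[0,0,-0.0502],"fingers":0.0}
  ]
}}

```text
clock: 8.07
position: [0.5495, -0.2173, 0.1105]
ee_rot: [-0.503, 3.1, 0.0]
force: [0.1, 0.2, -0.7]
width: 0.498
gripper_force: 0.0
```

Run:
```python
from h import *
o=observe(); p=o['position']; M=R.from_rotvec(o['ee_rot']).as_matrix()
print(p,np.degrees(np.arctan2(-M[1,0],-M[0,0])),M.T@(np.array([.5479,-.2232,.038])-p)/.15)
```

```text
[ 0.5495124  -0.21731568  0.11053757] 18.41397509777986 [ 0.0229153  -0.03390354  0.48356303]
```

Call:
{"api": "jog_arm", "payload": {
  "plan": [
    {"offset":[0.023,-0.034,0.15],"twist":[0,0,0],"fingers":0.0},
    {"offset":[0.023,-0.034,0.3],"twist":[0,0,0],"fingers":0.0},
    {"offset":[0.023,-0.034,0.48],"twist":[0,0,0],"fingers":0.0},
    {"offset":[0.023,-0.034,0.48],"twist":[0,0,0],"fingers":0.0},
    {"offset":[0.023,-0.034,0.48],"twist":[0,0,0],"fingers":-0.7},
    {"offset":[0.023,-0.034,0.48],"twist":[0,0,0],"fingers":-0.8},
    {"offset":[0.023,-0.034,0.48],"twist":[0,0,0],"fingers":-0.8},
    {"offset":[0.023,-0.034,0.48],"twist":[0,0,0],"fingers":-0.8},
    {"offset":[0.023,-0.034,0.48],"twist":[0,0,0],"fingers":-0.8}
  ],
  "newtons": 8
}}

```text
clock: 9.2
position: [0.5477, -0.2246, 0.0383]
ee_rot: [-0.5, 3.101, -0.001]
force: [-0.0, 0.0, 5.3]
width: 0.222
gripper_force: 8.0
```

Call:
{"api": "jog_arm", "payload": {
  "plan": [
    {"offset":[-0.002,0,-0.027],"fingers":-0.8,"twist":[0,0,0]},
    {"offset":[-0.004,0,-0.053],"fingers":-0.8,"twist":[0,0,0]},
    {"offset":[-0.008,0,-0.08],"fingers":-0.8,"twist":[0,0,0]},
    {"offset":[-0.013,0,-0.106],"fingers":-0.8,"twist":[0,0,0]},
    {"offset":[-0.02,0,-0.132],"fingers":-0.8,"twist":[0,0,0]},
    {"offset":[-0.028,0,-0.157],"fingers":-0.8,"twist":[0,0,0]},
    {"offset":[-0.037,0,-0.182],"fingers":-0.8,"twist":[0,0,0]},
    {"offset":[-0.047,0,-0.207],"fingers":-0.8,"twist":[0,0,0]},
    {"offset":[-0.059,0,-0.231],"fingers":-0.8,"twist":[0,0,0]},
    {"offset":[-0.072,0,-0.254],"fingers":-0.8,"twist":[0,0,0]},
    {"offset":[-0.086,0,-0.277],"fingers":-0.8,"twist":[0,0,0]},
    {"offset":[-0.101,0,-0.299],"fingers":-0.8,"twist":[0,0,0]},
    {"offset":[-0.117,0,-0.32],"fingers":-0.8,"twist":[0,0,0]},
    {"offset":[-0.134,0,-0.341],"fingers":-0.8,"twist":[0,0,0]},
    {"offset":[-0.148,0,-0.357],"fingers":-0.8,"twist":[0,0,0]},
    {"offset":[-0.148,0,-0.357],"fingers":-0.8,"twist":[0,0,0]},
    {"offset":[-0.148,0,-0.357],"fingers":-0.8,"twist":[0,0,0]}
  ]
}}

```text
clock: 11.32
position: [0.5682, -0.2176, 0.0913]
ee_rot: [0.5, -3.101, 0.0]
force: [-2.4, -0.5, 0.6]
width: 0.227
gripper_force: 8.0
```

Call:
{"api": "jog_arm", "payload": {
  "plan": [
    {"offset":[0,0,0],"twist":[0,0,0],"fingers":0.0},
    {"offset":[0,0,0],"twist":[0,0,0],"fingers":0.1},
    {"offset":[0,0,0],"twist":[0,0,0],"fingers":0.1},
    {"offset":[0,0,-0.2],"twist":[0,0,0],"fingers":0.1},
    {"offset":[0.1,0,-0.5],"twist":[0,0,0],"fingers":0.1},
    {"offset":[0.4,0,-0.6],"twist":[0,0,0],"fingers":0.1},
    {"offset":[0.8,0.1,-0.6],"twist":[0,0,0.025],"fingers":0.5},
    {"offset":[0.8,0.1,-0.6],"twist":[0,0,0.0502],"fingers":0.7},
    {"offset":[0.8,0.1,-0.6],"twist":[0,0,0.0502],"fingers":0.7}
  ]
}}

```text
clock: 12.45
position: [0.4498, -0.2409, 0.1817]
ee_rot: [-0.008, 3.141, -0.0]
force: [-0.1, 0.7, -0.3]
width: 0.82
gripper_force: 0.0
```

Run:
```python
from h import *
a=save('r2','top'); b=save('r2s','side')
cv2.imwrite('pics/r2z.png',np.hstack([cv2.resize(i[120:270,260:480,::-1],None,fx=1.8,fy=1.8) for i in(a,b)]))
cv2.imwrite('pics/r2y.png',a[:,:,::-1])
for q in tins('r2')[0]: print(q)
for q in tins('s_top')[0]: print(q)
```

```text
(np.int32(804), array([0.5714, 0.0048]), [array([571.6,   4.8]), array([57.9, 51.3]), np.float64(2.5)])
(np.int32(100), array([0.5273, 0.0037]), [array([528.9,   3.5]), array([18.9, 22.7]), np.float64(89.3)])
(np.int32(765), array([0.5715, 0.0058]), [array([571.4,   5.6]), array([48. , 57.8]), np.float64(89.4)])
(np.int32(103), array([0.5278, 0.0051]), [array([528.9,   4.5]), array([17. , 22.7]), np.float64(89.3)])
```

View pics/r2z.png

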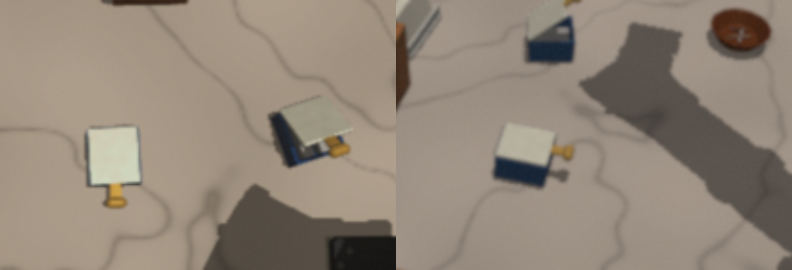

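The stiff lid (tin 2) stays up and tin 1 is shut at nearly the same place. Next I carry tin 1 by its two sides.

Call:
{"api": "jog_arm", "payload": {
  "plan": [
    {"offset":[0,0.35,0],"twist":[0,0,0],"fingers":0.7},
    {"offset":[-0.2,0.7,0],"twist":[0,0,0],"fingers":0.7},
    {"offset":[-0.4,1,0],"twist":[0,0,0],"fingers":0.7}
  ]
}}

```text
clock: 12.92
position: [0.5106, -0.0883, 0.1815]
ee_rot: [-0.014, 3.141, 0.0]
force: [0.4, -0.9, -0.4]
width: 0.853
gripper_force: 0.0
```

Call:
{"api": "jog_arm", "payload": {
  "plan": [
    {"offset":[-0.2,0.3,0],"twist":[0,0,0],"fingers":0.7},
    {"offset":[-0.4,0.63,0.1],"twist":[0,0,0],"fingers":0.7},
    {"offset":[-0.4,0.63,0.4],"twist":[0,0,0],"fingers":0.7},
    {"offset":[-0.4,0.63,0.65],"twist":[0,0,0],"fingers":0.7},
    {"offset":[-0.4,0.63,0.65],"twist":[0,0,0],"fingers":0.7},
    {"offset":[-0.4,0.63,0.65],"twist":[0,0,0],"fingers":0.7}
  ]
}}

```text
clock: 13.68
position: [0.5697, 0.0041, 0.0848]
ee_rot: [-0.009, 3.14, 0.0]
force: [0.6, 0.5, 0.6]
width: 0.85
gripper_force: 0.0
```

Call:
{"api": "jog_arm", "payload": {
  "plan": [
    {"offset":[0,0,0.2],"twist":[0,0,0],"fingers":0.7},
    {"offset":[0,0,0.35],"twist":[0,0,0],"fingers":0.7},
    {"offset":[0,0,0.42],"twist":[0,0,0],"fingers":0.7},
    {"offset":[0,0,0.42],"twist":[0,0,0],"fingers":0.7},
    {"offset":[0,0,0.42],"twist":[0,0,0],"fingers":0.2},
    {"offset":[0,0,0.42],"twist":[0,0,0],"fingers":0.0},
    {"offset":[0,0,0.42],"twist":[0,0,0],"fingers":0.0},
    {"offset":[0,0,0.42],"twist":[0,0,0],"fingers":0.0},
    {"offset":[0,0,0.42],"twist":[0,0,0],"fingers":0.0}
  ],
  "newtons": 20
}}

```text
clock: 14.8
position: [0.5691, 0.0041, 0.0215]
ee_rot: [-0.007, 3.141, 0.0]
force: [-1.1, -0.4, 6.4]
width: 0.612
gripper_force: 19.8
```

Call:
{"api": "jog_arm", "payload": {
  "plan": [
    {"offset":[0,0,-0.1],"twist":[0,0,0],"fingers":0.0},
    {"offset":[0,0,-0.25],"twist":[0,0,0],"fingers":0.0},
    {"offset":[0,0,-0.4],"twist":[0,0,0],"fingers":0.0},
    {"offset":[0,0.15,-0.5],"twist":[0,0,0],"fingers":0.0},
    {"offset":[0,0.35,-0.5],"twist":[0,0,0],"fingers":0.0},
    {"offset":[0,0.55,-0.5],"twist":[0,0,0],"fingers":0.0},
    {"offset":[0,0.75,-0.5],"twist":[0,0,0],"fingers":0.0},
    {"offset":[0,1,-0.5],"twist":[0,0,0],"fingers":0.0}
  ]
}}

```text
clock: 15.8
position: [0.5678, 0.1542, 0.0964]
ee_rot: [0.005, -3.141, 0.001]
force: [0.1, 0.1, -3.6]
width: 0.611
gripper_force: 19.8
```

Call:
{"api": "jog_arm", "payload": {
  "plan": [
    {"offset":[-0.05,0.2,0],"twist":[0,0,0],"fingers":0.0},
    {"offset":[-0.1,0.4,0],"twist":[0,0,0],"fingers":0.0},
    {"offset":[-0.15,0.6,0],"twist":[0,0,0],"fingers":0.0},
    {"offset":[-0.2,0.77,0],"twist":[0,0,0],"fingers":0.0},
    {"offset":[-0.2,0.77,0],"twist":[0,0,0],"fingers":0.0},
    {"offset":[-0.2,0.77,0],"twist":[0,0,0],"fingers":0.0}
  ]
}}

```text
clock: 16.55
position: [0.5972, 0.2687, 0.0959]
ee_rot: [0.006, -3.141, 0.002]
force: [-0.5, -0.5, -3.3]
width: 0.609
gripper_force: 19.8
```

Run:
```python
from h import *
o=observe(); print(o['position'],o['width'],o['force'])
a=save('c','top'); b=save('cs','side')
cv2.imwrite('pics/cz.png',np.hstack([a[:,:400,::-1],b[:,150:550,::-1]]))
```

```text
[0.59715582 0.26869886 0.09589672] 0.6088855571201163 [-0.48720309 -0.52267    -3.32916649]
```

View pics/cz.png

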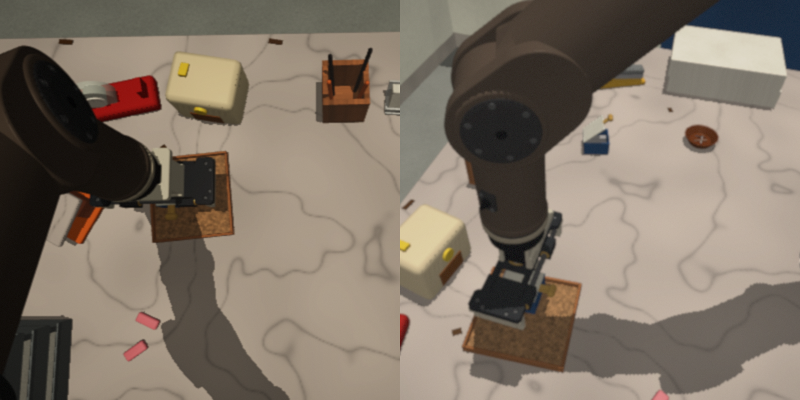

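The tin is held shut over the tray centre, and the stiff lid is still up at the back. Lowering.

Call:
{"api": "jog_arm", "payload": {
  "plan": [
    {"offset":[0,0,0.15],"twist":[0,0,0],"fingers":0.0},
    {"offset":[0,0,0.3],"twist":[0,0,0],"fingers":0.0},
    {"offset":[0,0,0.38],"twist":[0,0,0],"fingers":0.0},
    {"offset":[0,0,0.42],"twist":[0,0,0],"fingers":0.0},
    {"offset":[0,0,0.44],"twist":[0,0,0],"fingers":0.0},
    {"offset":[0,0,0.46],"twist":[0,0,0],"fingers":0.0},
    {"offset":[0,0,0.46],"twist":[0,0,0],"fingers":0.0},
    {"offset":[0,0,0.46],"twist":[0,0,0],"fingers":0.0}
  ]
}}

```text
clock: 17.65
position: [0.5977, 0.2698, 0.0272]
ee_rot: [-0.007, 3.141, 0.0]
force: [0.3, -0.6, -3.4]
width: 0.612
gripper_force: 19.8
```

Call:
{"api": "jog_arm", "payload": {
  "plan": [
    {"offset":[0,0,0.006],"twist":[0,0,0],"fingers":0.0},
    {"offset":[0,0,0.009],"twist":[0,0,0],"fingers":0.0},
    {"offset":[0,0,0.009],"twist":[0,0,0],"fingers":0.0},
    {"offset":[0,0,0.009],"twist":[0,0,0],"fingers":0.5},
    {"offset":[0,0,0.009],"twist":[0,0,0],"fingers":0.6},
    {"offset":[0,0,0.009],"twist":[0,0,0],"fingers":0.6},
    {"offset":[0,0,-0.2],"twist":[0,0,0],"fingers":0.6},
    {"offset":[0,0,-0.5],"twist":[0,0,0],"fingers":0.6},
    {"offset":[0.3,0,-0.8],"twist":[0,0,0],"fingers":0.6},
    {"offset":[0.6,0,-0.9],"twist":[0,0,0],"fingers":0.6},
    {"offset":[1,0,-0.9],"twist":[0,0,0],"fingers":0.6},
    {"offset":[1,0,-0.9],"twist":[0,0,0],"fingers":0.6}
  ]
}}

```text
clock: 19.15
position: [0.4428, 0.269, 0.1617]
ee_rot: [0.013, -3.138, 0.001]
force: [0.8, -0.4, 0.4]
width: 0.803
gripper_force: 0.0
```

Call:
{"api": "jog_arm", "payload": {
  "plan": [
    {"offset":[0.2,-0.3,0],"twist":[0,0,0],"fingers":0.6},
    {"offset":[0.3,-0.6,0],"twist":[0,0,0],"fingers":0.6},
    {"offset":[0.3,-1,0],"twist":[0,0,0],"fingers":0.6},
    {"offset":[0.3,-1,0],"twist":[0,0,0],"fingers":0.6},
    {"offset":[0.3,-1,0],"twist":[0,0,0],"fingers":0.6}
  ]
}}

```text
clock: 19.77
position: [0.4042, 0.1191, 0.1621]
ee_rot: [-0.005, 3.141, 0.001]
force: [-0.4, 0.6, -0.1]
width: 0.802
gripper_force: 0.0
```

Run:
```python
from h import *
a=save('e','top'); b=save('es','side')
cv2.imwrite('pics/ez.png',np.hstack([a[100:400,100:500,::-1],b[100:400,200:600,::-1]]))
```

```text
(no output)
```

View pics/ez.png

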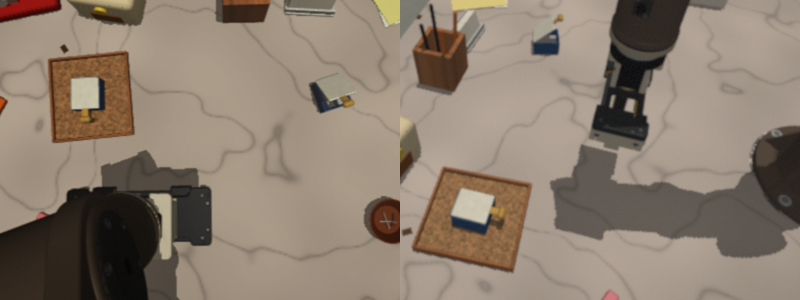

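The free tin sits shut in the middle of the tray, at crop pixel ~(87,93). The stiff tin stands where it was with its lid up, and the arm is clear of both.

```bash
python3 -c "
from cell import *
print(sign_off())"
```

```text
the job is handed in; nothing more can be done
None
```

The tin with the free lid is shut and sitting in the middle of the cork tray, the stiff tin stands where it was with its lid up, and the job was handed in at about 20 s; `sign_off()` gave no verdict.

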